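# Unlock the document box with its T-key

## Robot

A 6-joint arm with a two-finger parallel gripper is mounted at the origin on the work surface. World frame = base frame: x ahead of the robot, y to its left, z up, the work surface at z = 0. Lengths are in m, angles in rad, forces in N, time in s.
With the tool pointing down it reaches from about 0.3 to 0.85 m from the base axis. Payload 5.4 kg.
Tool frame: the origin (TCP) lies midway between the tips of the shut fingers; the grasp point (between the pads) lies 19 mm behind it; z points along the fingers, y is the line along which they close (so a half turn about z gives the same grasp; the last joint's range is limited). The gripper opens to 85 mm and grips with 20 to 120 N. Pads are 22 mm wide; open, the fingers measure 114 mm over their backs; the gripper's body (76 mm by 85 mm) begins 54 mm behind the grasp point. The pads swing forward as they close: fully open they stand 13 mm farther back than shut.
Start: joints at [0.905, 0.158, 1.597, -0, 1.386, -0.21], TCP at [0.253, 0.516, 0.203] pointing down, gripper open.
Joint ranges: [-2.91, 2.91], [-0.94, 2.29], [0.18, 2.7], [-1.29, 4.43], [0.17, 2.64], [-3, 3]. Speed limits (rad/s): [2.57, 2.57, 3.14, 3.14, 3.14, 3.14].

## Interface

Orientations are given as a unit quaternion [w, x, y, z].
In Python, from plant import sensors, viewer, order gives the robot as it stands.
- The arm moves only by the tool carry_out, never from a script. Its argument "commands" is a list of rows, each a list of 7 numbers: the shift along the tool's x, y, z in units of 25 cm (1.0 is 25 cm), then the turn, a rotation vector about the tool's x, y, z in units of 2 rad (1.0 is 2 rad), then the opening, from 0 (shut) to 1 (fully open). In form: [[dx, dy, dz, rx, ry, rz, jaw], ...]. A call has 1 to 20 rows; each row is the pose to reach, as a shift and turn from the pose commanded when the call began, along the tool's axes at that moment; what a row does not reach only later rows make up. A row lasts 1/10 s, in which the tool goes at most 50 mm and 8.59 degrees, less where a joint would pass 70% of its speed; a pose out of reach is approached as far as the arm can. A call with a number of a shift or a turn outside -1 to 1 is refused whole. A call with a gripper value outside its range is refused whole. The fingers move at their own pace and stop on an object; the grip force is fixed at half the most. Time passes only in rows, so rows that repeat a pose let the fingers close. It gives the time, the measured TCP pose, the force, the opening and the grip force at its end, in the units of the state.
- sensors.get_obs(): the state, without advancing time (a new reading comes with each control period).
- viewer.snapshot(name): name is "scene" or "top" or "wrist"; returns a dict with "pixels" (384x512x3 uint8, red, green, blue), "camera_matrix" (3x3 intrinsics, pixels), "k1" (the pictures are not rectified: a ray, as slopes to the right and down, at radius r is drawn at 1 + k1 r^2 times it, then the intrinsics apply), "xyz" and "orientation" of the camera in the world. Camera axes: x right, y up, looking along -z (the intrinsics and any distortion apply to the point x, -y, -z); pixel columns grow to the right and rows downward; lengths in m; the calibration is good to about 2 mm. A picture is of the moment at which its call begins. There is no depth.
- order.hand_in(): hands the job in; it is judged then, once.
Trained networks look in the newest picture that a camera, given by its name, has taken for a name from the list of things; names that differ only in an ending like _2 or _b are one class to them, and where a whole thing is asked for, a point or a joint stands for the part that bears it (a point fixed in the world has none). Each returns a list of dicts, best first, with "score" (0 to 1); they miss things now and then, are a little off and sometimes report something else, mostly with a low value. They report only what shows in the picture. A call takes as long as a camera call. They do not tell look-alikes from the thing itself.
- viewer.search_frame(camera, thing): "location" ([x, y, z] in m, in world coordinates, good to about 4 mm: the middle of the surface that is visible of it).
The state is a dict: "clock": time; "qpos": joint angles; "dq": joint speeds; "joint_efforts": joint torques, N m; "ee_pos": TCP position; "ee_rot": TCP orientation; "ft_force": force on the tool from outside, world axes, zero at the start; "ft_torque": the same for the moment, N m; "opening": finger opening in m; "grasp_force": force on a finger pad.
Only numpy, scipy, OpenCV 4.12 (cv2) and the standard library are available. Lean on these libraries where they do the work, as an engineer would, in place of code of your own. Each camera call takes 0.05 s, during which the arm holds its last target. There are 200 camera calls.

## Task

Lift the T-key out of its wooden block and find by feel the way its flat shank fits the slot of the lock in the document box's lid: press only lightly, never force or jam it. Push the key fully home with the lock still in its locked position, then turn it clockwise (seen from above) by about 75 degrees to unlock the box and let go, leaving the key standing in the lock; leave the calculator, tape roll and mug alone.

Things in the scene. Friction and masses are not known exactly. Their poses are not given: they have to be found in the camera images.
- key: Loose steel T-key, 60 to 120 g, z up, standing upright in the wooden block at any yaw, its collar resting on the block's top. Origin: on the shank's axis at the underside of the round collar (25 mm across, 6 mm thick). Above the collar a neck 12 mm across up to z = 20 mm, then the black cross bar.
- key_bar (a point): Middle of the key's black cross bar, 33 mm above the key's origin: where to grip it. The bar is 56 mm long (key x), 12 mm thick (key y) and 26 mm tall (13 mm above and below this point); grip across the thickness.
- key_tip (a point): Lower end of the key's shank, on its axis, 30 mm below the key's origin. The shank is an oblong bar 16 mm (key x) by 10 mm (key y), its long side parallel to the cross bar; the last 6 mm taper to 11 x 5 mm at the end. Half a turn makes no difference.
- stand: Fixed wooden block, 85 x 85 x 50 mm, with a loose 20 mm round hole, 40 mm deep, in the middle of its top in which the key stands; origin at the centre of its underside.
- docbox: Fixed grey steel document box, 244 mm (its x) by 174 mm (its y), flat lid top 90 mm above the table; origin at the centre of its underside. The carrying bail is on the -x side.
- keyhole (a point): Centre of the lock's brass barrel (round, 40 mm across) at its top face, flush with the lid 90 mm above the table; axes as the box. An oblong slot, 18 x 12 mm, straight sided, passes through it, over 55 mm deep. When locked, its long side lies within 40 degrees either way of the box's y axis: not reported, to be seen or felt. Key home: its origin is at this point.
- barrel (a joint): Turn of the lock's barrel from its locked position: 0 = locked, grows clockwise seen from above; past 1.0 rad the box is unlocked, hard stop at 1.75 rad; it cannot go below 0. Stiff: takes about 0.1 N m to turn and stays where it is left. The shank has about 0.13 rad of play either way in the slot, so the barrel lags the key by that much.
- calculator: Bystander: loose black desk calculator, 120 x 85 x 15 mm, origin under its centre.
- tape: Bystander: loose roll of tape lying flat, 96 mm across, 22 mm high, origin under its centre.
- mug: Bystander: loose white mug, 76 mm across, 85 mm high, handle to its +y, origin under its centre.
There are look-alikes about, which are no part of the job. What is meant by the key is not yellow, and is the smaller of those in its own colour. Several things look just like the stand: the one meant starts farthest from the robot's base.

How it is judged:
By the outcome, as a careful person would: the job done as asked, in the order asked, and still so for the second after the job is handed in, with the robot touching nothing.
It also fails if it takes over 72 s, if anything falls off the work surface, if the arm or the gripper's body presses on something with over 40 N, if the wrist force passes 120 N, or if a joint passes its speed limit or range.

## Working session

There is one attempt and no reset: what is moved stays moved. The work goes in short steps, Python scripts to look and compute and a tool call to move; the robot and the scene stay as the last step left them, time stands still between calls to the robot, and variables do not carry over. Pictures are saved under pics/ and viewed, at most 10 in all, crops included, and the job is handed in when it is done.

Besides the shell and the picture viewer there is one more tool, called after "Request:" in YAML: its name, and indented under it one key for each argument. carry_out: Moves the arm, as the interface text tells. Its arguments: {"type":"object","properties":{"commands":{"type":"array","items":{"type":"array","items":{"type":"number"}}}},"required":["commands"]}

```bash
mkdir -p pics; cat > h.py <<'E'
import numpy as np, cv2
from scipy.spatial.transform import Rotation as R
from plant import sensors, viewer, order
def rot(q): return R.from_quat(np.r_[q[1:],q[0]])
def snap(n,f=None):
    s=viewer.snapshot(n)
    if f: cv2.imwrite('pics/'+f,s['pixels'][:,:,::-1])
    return s
def proj(s,p):
    c=rot(s['orientation']).inv().apply(np.atleast_2d(p)-s['xyz'])
    u=np.c_[c[:,0]/-c[:,2],-c[:,1]/-c[:,2]]
    u=u*(1+s['k1']*(u**2).sum(1,keepdims=True)); K=np.array(s['camera_matrix'])
    return u*[K[0,0],K[1,1]]+[K[0,2],K[1,2]]
def unproj(s,px,z):
    K=np.array(s['camera_matrix']); d=(np.atleast_2d(px)-[K[0,2],K[1,2]])/[K[0,0],K[1,1]]
    u=d.copy()
    for _ in range(20): u=d/(1+s['k1']*(u**2).sum(1,keepdims=True))
    v=rot(s['orientation']).apply(np.c_[u[:,0],-u[:,1],-np.ones(len(u))])
    o=np.array(s['xyz']); return o+v*((z-o[2])/v[:,2])[:,None]
E
python3 - <<'E'
from h import *
S={c:snap(c,c+'0.png') for c in('scene','top')}
o=sensors.get_obs(); print({k:np.round(v,3).tolist() for k,v in o.items()})
for c in S:
  for t in('key','stand','docbox','keyhole','calculator','tape','mug'):
    for d in viewer.search_frame(c,t): print(c,t,round(d['score'],2),np.round(d['location'],3),proj(S[c],d['location']).round()[0])
a=[cv2.imread(f'pics/{c}0.png') for c in S]
E
```

```text
{'clock': 0.1, 'qpos': [0.905, 0.159, 1.598, -0.0, 1.386, -0.21], 'dq': [0.001, -0.002, -0.001, 0.0, -0.001, -0.001], 'joint_efforts': [0.0, -39.699, -33.234, -0.0, 0.004, -0.0], 'ee_pos': [0.253, 0.516, 0.202], 'ee_rot': [-0.0, 0.226, 0.974, -0.001], 'ft_force': [-0.623, -0.373, -0.203], 'ft_torque': [0.029, 0.043, -0.016], 'grasp_force': 0.0, 'opening': 0.086}
scene key 0.58 [ 0.43  -0.12   0.083] [194. 189.]
scene key 0.54 [ 0.554 -0.138  0.08 ] [214. 209.]
scene key 0.48 [ 0.663 -0.159  0.062] [231. 235.]
scene stand 0.83 [ 0.571 -0.153  0.044] [214. 224.]
scene stand 0.8 [ 0.422 -0.256  0.049] [156. 214.]
scene docbox 0.65 [0.53  0.099 0.089] [267. 175.]
scene keyhole 0.57 [0.527 0.101 0.092] [267. 174.]
scene keyhole 0.43 [ 0.553 -0.137  0.084] [214. 208.]
scene calculator 0.71 [ 0.772 -0.026  0.012] [292. 247.]
scene calculator 0.25 [0.529 0.101 0.092] [267. 174.]
scene tape 0.9 [ 0.517 -0.39   0.022] [133. 257.]
scene mug 0.55 [0.494 0.39  0.056] [317. 151.]
top key 0.73 [ 0.421 -0.11   0.106] [290. 251.]
top key 0.46 [ 0.659 -0.158  0.077] [306. 169.]
top stand 0.78 [ 0.389 -0.247  0.046] [333. 262.]
top stand 0.67 [ 0.547 -0.125  0.052] [293. 207.]
top docbox 0.74 [0.477 0.137 0.09 ] [202. 228.]
top keyhole 0.96 [0.477 0.136 0.093] [202. 228.]
top calculator 0.87 [ 0.762 -0.019  0.012] [259. 138.]
top tape 0.55 [ 0.52  -0.394  0.021] [379. 219.]
top mug 0.95 [0.478 0.413 0.038] [111. 225.]
```

View pics/top0.png

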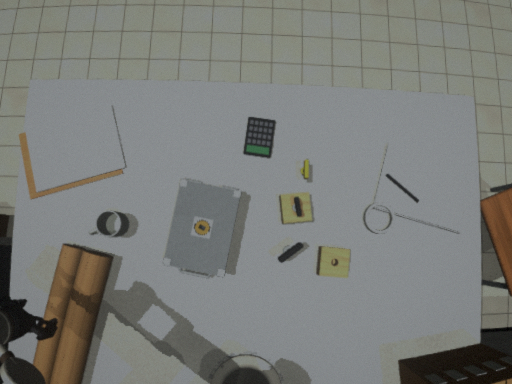

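View pics/scene0.png

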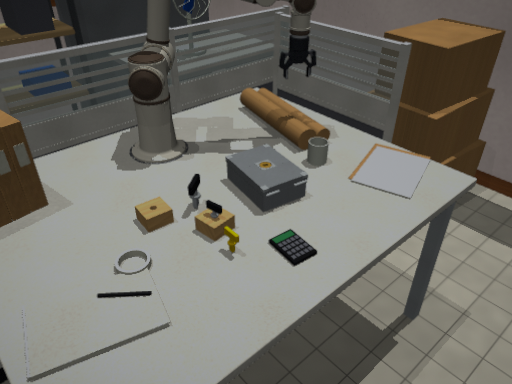

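Candidates for the key in the top picture:
- Black key in the far block, px (298,207).
- Larger black key standing free, px (291,251).
- Yellow key, px (306,169).

Blocks: the one at (296,208) is farther from the base; the empty one is at (333,262). I choose the smaller black key in the far block. Next is the close crop to check it.

```bash
python3 - <<'E'
from h import *
s=snap('top','top1.png'); im=s['pixels']
c=im[150:290,270:360]; d=im[205:250,180:225]
cv2.imwrite('pics/crop1.png',np.hstack([cv2.resize(c[:,:,::-1],(386,600),interpolation=3),cv2.resize(d[:,:,::-1],(400,600),interpolation=3)]))
m=(im.max(2)<60).astype(np.uint8); n,l,st,ce=cv2.connectedComponentsWithStats(m)
for i in range(1,n):
  x,y=ce[i]
  if 270<x<350 and 180<y<280 and st[i,4]>30:
    p=unproj(s,np.argwhere(l==i)[:,::-1].astype(float),0.096)[:,:2]
    (cc,sz,a)=cv2.minAreaRect(p.astype(np.float32)); w,v=np.linalg.eigh(np.cov(p.T))
    print(ce[i].round(1),st[i],np.round(cc,4),np.round(sz,3),np.round(p.mean(0),4),'yaw',np.degrees(np.arctan2(*v[::-1,1])).round(1))
print(np.round(s['xyz'],3))
E
```

```text
[297.2 206.4] [294 197   7  19  81] [ 0.5472 -0.1295] [0.052 0.013] [ 0.5466 -0.1299] yaw -168.6
[290.2 251.9] [278 243  25  19 171] [ 0.4188 -0.1121] [0.018 0.077] [ 0.4186 -0.1124] yaw 126.4
[0.458 0.02  1.2  ]
```

View pics/crop1.png

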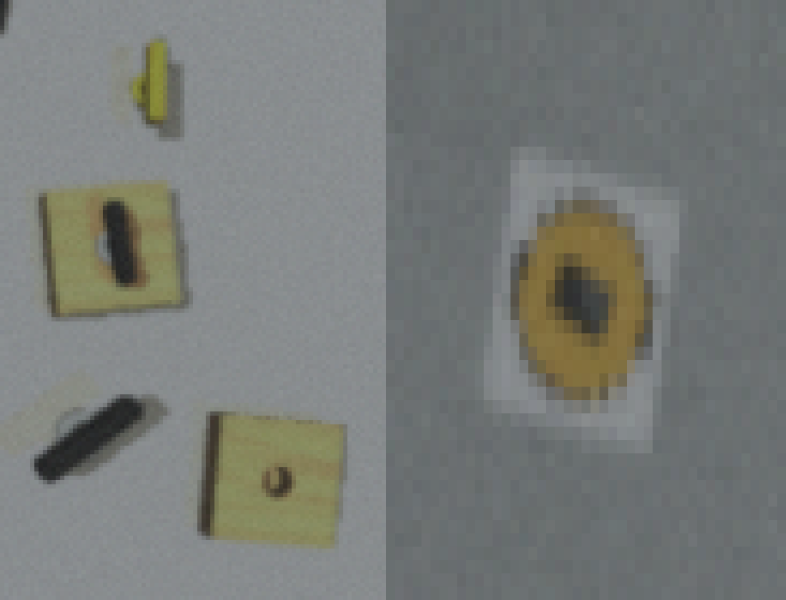

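The crop shows a black bar 52 x 13 mm (expected 56 x 12) in the far block, and a clearly larger black look-alike at left below it. The lock slot runs from upper left to lower right. The choice is confirmed, so I start moving.

```bash
cat >> h.py <<'E'
def go(p,yaw,o=None):
    """row (units) from the current pose to TCP p, tool down, tool x at world yaw (deg)"""
    o=o or sensors.get_obs(); r=rot(o['ee_rot'])
    t=R.from_euler('z',yaw,degrees=True)*R.from_euler('x',180,degrees=True)
    row=np.r_[r.inv().apply(np.array(p)-o['ee_pos'])/.25,(r.inv()*t).as_rotvec()/2]
    print('row',row.round(4).tolist(),'yaw now',np.degrees(np.arctan2(*r.as_matrix()[1::-1,0])).round(2)); return row
E
python3 - <<'E'
from h import *
go([.40,.19,.24],172)
E
```

```text
row [-1.102, -0.9132, -0.1484, -0.0, -0.0, -0.1581] yaw now 153.89
```

Request:
carry_out:
  commands:
    - [-1,-0.83,-0.15,0,0,-0.16,1]
    - [-1,-0.83,-0.15,0,0,-0.16,1]
    - [-1,-0.83,-0.15,0,0,-0.16,1]
    - [-1,-0.83,-0.15,0,0,-0.16,1]
    - [-1,-0.83,-0.15,0,0,-0.16,1]
    - [-1,-0.83,-0.15,0,0,-0.16,1]
    - [-1,-0.83,-0.15,0,0,-0.16,1]
    - [-1,-0.83,-0.15,0,0,-0.16,1]
    - [-1,-0.83,-0.15,0,0,-0.16,1]

```text
clock: 1.75
ee_pos: [0.3864, 0.2198, 0.2405]
ee_rot: [0.0, 0.069, 0.998, 0.0]
ft_force: [-0.5, 0.6, 0.3]
opening: 0.0855
grasp_force: 0.0
```

```bash
python3 - <<'E'
from h import *
s=snap('wrist','w0.png'); o=sensors.get_obs(); print(np.round(s['xyz'],3),np.round(o['ee_pos'],4),o['clock'])
go([.547,-.13,.22],191.4)
for t in('keyhole',): print([(d['score'],np.round(d['location'],4)) for d in viewer.search_frame('wrist',t)])
for c in [[.477,.136,.09]]: print(proj(s,c))
E
```

```text
[0.31  0.231 0.411] [0.386  0.2204 0.2403] 1.8
row [-0.8281, -1.3014, 0.0803, 0.0003, -0.0002, -0.1674] yaw now 172.21
[(0.64, array([0.4389, 0.1515, 0.0885]))]
[[195.90053032 255.34301667]]
```

View pics/w0.png

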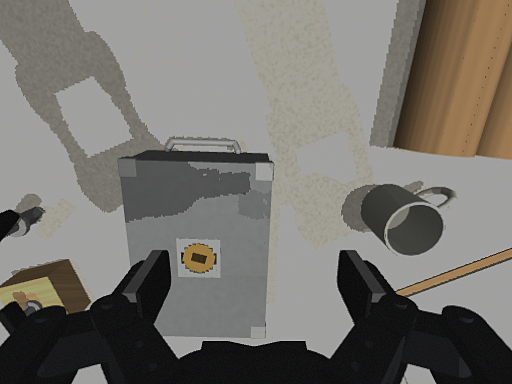

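The wrist picture shows the lock barrel at px (199,258) with its dark slot, nearly horizontal and tilted slightly down to the right. The mug is at (405,220). I measure barrel and slot at z = 0.09.

```bash
python3 - <<'E'
from h import *
s=snap('wrist'); im=s['pixels'].astype(int)
br=((im[:,:,0]-im[:,:,2])>40)
sub=np.zeros_like(br); sub[230:290,170:230]=br[230:290,170:230]
p=np.argwhere(sub)[:,::-1].astype(float); print(len(p))
hull=cv2.convexHull(p.astype(np.float32)); q=unproj(s,hull[:,0].astype(float),.09)[:,:2]
c,r=cv2.minEnclosingCircle(q.astype(np.float32)); print('barrel',np.round(c,4),r)
ref=np.array(c)
g=im.sum(2); m=np.zeros_like(br)
k=np.zeros(br.shape,np.uint8); cv2.fillConvexPoly(k,hull.astype(np.int32),1); k=cv2.erode(k,np.ones((9,9)))
print(im[258,180:220].tolist()[::3])
for th in (150,200):
  sl=np.argwhere((k>0)&(g<th)&~br if th==200 else (k>0)&(g<th))[:,::-1].astype(float)
  q=unproj(s,sl,.09)[:,:2]; rect=cv2.minAreaRect(q.astype(np.float32)); w,v=np.linalg.eigh(np.cov(q.T))
  print(th,len(sl),sl.mean(0),np.round(rect[0],4),np.round(rect[1],4),q.mean(0).round(4),'yaw',np.degrees(np.arctan2(v[1,1],v[0,1]))%180)
cv2.imwrite('pics/c2.png',cv2.resize(im[230:290,165:235,::-1].astype(np.uint8),(700,600),interpolation=0))
print(rot(s['orientation']).as_matrix().round(2).tolist())
E
```

```text
616
barrel [0.4809 0.1384] 0.021207677200436592
[[61, 63, 65], [162, 128, 68], [153, 121, 64], [161, 128, 68], [56, 45, 26], [59, 47, 28], [57, 46, 26], [59, 48, 28], [43, 34, 21], [154, 122, 65], [153, 123, 66], [169, 133, 67], [164, 166, 164], [139, 141, 138]]
150 100 [197.5  258.27] [0.4806 0.1386] [0.0168 0.0104] [0.4806 0.1385] yaw 66.27012619331008
200 106 [197.44339623 258.17924528] [0.4804 0.1385] [0.0175 0.0103] [0.4804 0.1385] yaw 66.41938700279653
[[0.13, -0.94, -0.3], [0.99, 0.13, 0.04], [0.0, -0.3, 0.95]]
```

View pics/c2.png

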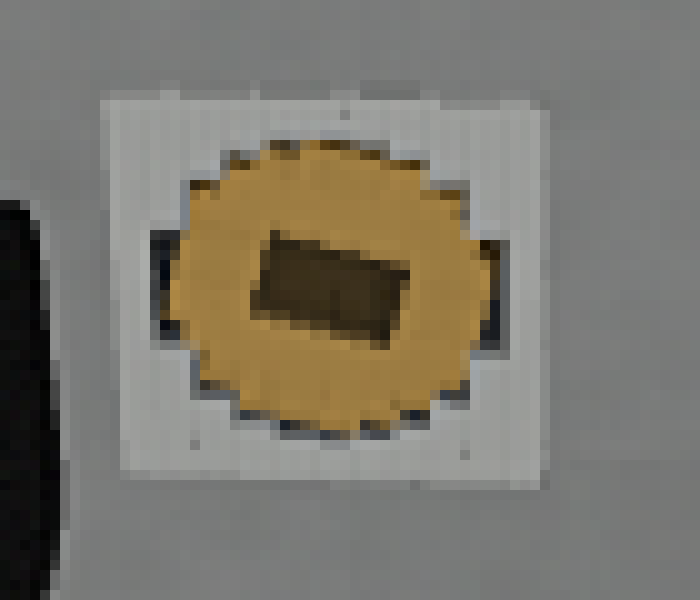

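Request:
carry_out:
  commands:
    - [-0.62,-0.98,0,0,0,-0.16,1]
    - [-0.62,-0.98,0,0,0,-0.16,1]
    - [-0.62,-0.98,0,0,0,-0.16,1]
    - [-0.62,-0.98,0,0,0,-0.16,1]
    - [-0.62,-0.98,0,0,0,-0.16,1]
    - [-0.62,-0.98,0,0,0,-0.16,1]
    - [-0.62,-0.98,0,0,0,-0.16,1]
    - [-0.62,-0.98,0,0,0,-0.16,1]

```text
clock: 2.7
ee_pos: [0.5068, -0.0436, 0.2398]
ee_rot: [-0.001, -0.092, 0.996, 0.0]
ft_force: [0.2, 0.3, -0.1]
opening: 0.0851
grasp_force: 0.0
```

The crop shows the slot clearly: about 17 x 10.5 mm, centre (0.4806, 0.1385), long side at world yaw about 66°. Now to above the key.

```bash
python3 - <<'E'
from h import *
go([.547,-.13,.22],191.4)
E
```

```text
row [-0.0949, -0.3691, 0.0788, 0.0005, -0.0005, -0.0077] yaw now -169.48
```

Request:
carry_out:
  commands:
    - [-0.095,-0.37,0.08,0,0,-0.008,1]
    - [-0.095,-0.37,0.08,0,0,-0.008,1]
    - [-0.095,-0.37,0.08,0,0,-0.008,1]
    - [-0.095,-0.37,0.08,0,0,-0.008,1]

```text
clock: 3.1
ee_pos: [0.5467, -0.1285, 0.2197]
ee_rot: [-0.001, -0.101, 0.995, 0.001]
ft_force: [-0.7, -0.1, 0.0]
opening: 0.0853
grasp_force: 0.0
```

```bash
python3 - <<'E'
from h import *
s=snap('wrist','w1.png'); o=sensors.get_obs(); print(np.round(s['xyz'],3),np.round(o['ee_pos'],4),o['clock'])
im=s['pixels'].astype(int); print(proj(s,[[.547,-.13,.096],[.519,-.1355,.096],[.575,-.124,.096],[.547,-.13,.05]]).round(1).tolist())
m=(im.max(2)<60).astype(np.uint8); n,l,st,ce=cv2.connectedComponentsWithStats(m)
for i in range(1,n):
  if st[i,4]>60:
    p=unproj(s,np.argwhere(l==i)[:,::-1].astype(float),0.096)[:,:2]
    (cc,sz,a)=cv2.minAreaRect(p.astype(np.float32)); w,v=np.linalg.eigh(np.cov(p.T))
    print(ce[i].round(1),st[i],np.round(cc,4),np.round(sz,3),'yaw',np.degrees(np.arctan2(v[1,1],v[0,1])).round(1)%180)
E
```

```text
[ 0.472 -0.144  0.39 ] [ 0.5468 -0.1281  0.2203] 3.15
[[251.0, 181.9], [251.1, 154.9], [251.3, 207.5], [251.1, 172.3]]
[166.9   4.8] [159   0  20  15 175] [ 0.4054 -0.2324] [0.011 0.017] yaw 118.9
[198.4  36.9] [129   0  93  66 717] [ 0.4152 -0.2267] [0.073 0.054] yaw 129.2
[428.5 123.3] [ 359   14  153  226 8795] [0.4642 0.0279] [0.042 0.238] yaw 169.7
[299.2  53.6] [ 258   25   84   58 1868] [ 0.4193 -0.1107] [0.02  0.082] yaw 127.5
[ 82.9 113.6] [ 71  87  19  56 386] [ 0.5155 -0.3062] [0.016 0.054] yaw 179.0
[250.  179.9] [244 154  12  53 576] [ 0.546  -0.1317] [0.056 0.011] yaw 11.400000000000006
[508.4 169.4] [503 162   9  16  79] [0.482  0.1284] [0.017 0.008] yaw 32.099999999999994
[ 13.4 194.6] [  0 178  31  31 298] [ 0.6105 -0.3747] [0.038 0.01 ] yaw 50.0
[256.5 338.9] [    0   250   512   134 35893] [ 0.7214 -0.0872] [0.199 0.683] yaw 101.4
```

View pics/w1.png

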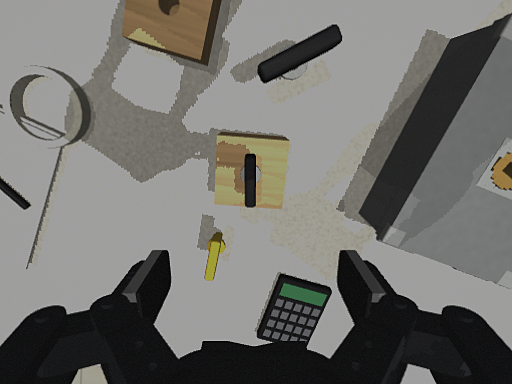

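The bar shows at px (250,180), vertical between the fingers, 56 x 11 mm, yaw 11.4°, centre (0.546, −0.1317). The yellow look-alike (214,258) and the calculator are clear of the descent.

```bash
python3 - <<'E'
from h import *
go([.546,-.1312,.066],191.4)
E
```

```text
row [0.0053, -0.0122, 0.6172, 0.0006, -0.0002, 0.0017] yaw now -168.4
```

Request:
carry_out:
  commands:
    - [0.005,-0.012,0.15,0,0,0,1]
    - [0.005,-0.012,0.3,0,0,0,1]
    - [0.005,-0.012,0.4,0,0,0,1]
    - [0.005,-0.012,0.5,0,0,0,1]
    - [0.005,-0.012,0.57,0,0,0,1]
    - [0.005,-0.012,0.617,0,0,0,1]
    - [0.005,-0.012,0.617,0,0,0,0.5]
    - [0.005,-0.012,0.617,0,0,0,0.3]
    - [0.005,-0.012,0.617,0,0,0,0.1]
    - [0.005,-0.012,0.617,0,0,0,0.1]
    - [0.005,-0.012,0.617,0,0,0,0]
    - [0.005,-0.012,0.617,0,0,0,0]
    - [0.005,-0.012,0.617,0,0,0,0]
    - [0.005,-0.012,0.617,0,0,0,0]

```text
clock: 4.55
ee_pos: [0.5469, -0.1338, 0.067]
ee_rot: [0.001, -0.1, 0.995, -0.0]
ft_force: [-0.1, 1.1, 5.6]
opening: 0.0071
grasp_force: 59.2
```

Request:
carry_out:
  commands:
    - [0,0,-0.04,0,0,0,0]
    - [0,0,-0.08,0,0,0,0]
    - [0,0,-0.16,0,0,0,0]
    - [0,0,-0.3,0,0,0,0]
    - [0,0,-0.4,0,0,0,0]
    - [0,0,-0.5,0,0,0,0]
    - [0,0,-0.5,0,0,0,0]

```text
clock: 5.25
ee_pos: [0.5487, -0.1348, 0.1961]
ee_rot: [0.004, -0.1, 0.995, -0.002]
ft_force: [0.4, -0.1, -0.6]
opening: 0.0068
grasp_force: 59.0
```

```bash
python3 - <<'E'
from h import *
s=snap('wrist','w2.png'); t=snap('scene'); 
o=sensors.get_obs(); print({k:np.round(v,4).tolist() for k,v in o.items()})
c=t['pixels'][90:240,140:300,::-1]
p=s['pixels'][100:384,60:450,::-1]
cv2.imwrite('pics/m3.png',np.hstack([cv2.resize(p,(412,300)),cv2.resize(c,(320,300))]))
g=np.array(o['ee_pos'])+[0,0,.019]; print(proj(s,[g,g-[0,0,.033],g-[0,0,.063]]).round(1))
E
```

```text
{'clock': 5.35, 'qpos': [-0.4548, 0.1343, 1.647, -0.0001, 1.3597, -2.2257], 'dq': [0.0013, 0.026, 0.0354, 0.0013, -0.0019, -0.0006], 'joint_efforts': [0.021, -40.749, -35.0587, 0.0018, -0.0314, 0.0001], 'ee_pos': [0.5463, -0.1337, 0.1913], 'ee_rot': [0.0002, -0.0999, 0.995, -0.0002], 'ft_force': [-0.4395, 0.3307, -1.227], 'ft_torque': [0.0909, -0.0283, -0.0301], 'grasp_force': 58.8626, 'opening': 0.007}
[[254.9 237.2]
 [254.9 216.5]
 [254.8 202.5]]
```

View pics/m3.png

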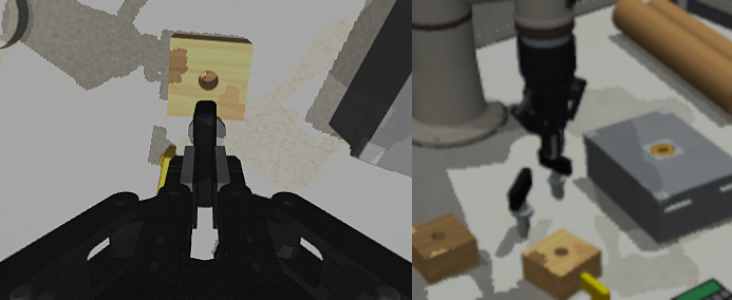

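The key is held upright and square in the fingers (bar and round collar visible at the middle), and the block's hole is empty. On to the lock.

```bash
python3 - <<'E'
from h import *
go([.4806,.1385,.175],246.3)
E
```

```text
row [0.0412, 1.1193, 0.0647, -0.0003, 0.0001, -0.4785] yaw now -168.53
```

Request:
carry_out:
  commands:
    - [0.04,0.95,0,0,0,-0.478,0]
    - [0.04,0.95,0,0,0,-0.478,0]
    - [0.04,0.95,0,0,0,-0.478,0]
    - [0.04,0.95,0,0,0,-0.478,0]
    - [0.04,0.95,0,0,0,-0.478,0]
    - [0.04,0.95,0,0,0,-0.478,0]
    - [0.04,0.95,0,0,0,-0.478,0]
    - [0.04,0.95,0,0,0,-0.478,0]
    - [0.04,0.95,0,0,0,-0.478,0]
    - [0.04,0.95,0,0,0,-0.478,0]
    - [0.04,0.95,0,0,0,-0.478,0]

```text
clock: 6.45
ee_pos: [0.4892, 0.0969, 0.1908]
ee_rot: [-0.0, -0.546, 0.838, 0.0]
ft_force: [-0.4, -0.3, -0.8]
opening: 0.0067
grasp_force: 58.9
```

```bash
python3 - <<'E'
from h import *
s=snap('wrist'); o=sensors.get_obs(); print(o['clock'],o['ee_pos'])
im=s['pixels'].astype(int)
go([.4806,.1385,.17],246.3)
print(proj(s,[.4806,.1385,.09]))
br=(im[:,:,0]-im[:,:,2])>40
n,l,st,ce=cv2.connectedComponentsWithStats(br.astype(np.uint8)); 
for i in range(1,n):
  if st[i,4]>80: 
    h=cv2.convexHull(np.argwhere(l==i)[:,::-1].astype(np.float32)); q=unproj(s,h[:,0].astype(float),.09)[:,:2]
    print(ce[i],st[i],cv2.minEnclosingCircle(q.astype(np.float32)))
cv2.imwrite('pics/w4.png',im[:,:,::-1])
E
```

```text
6.5 [0.48924204 0.09694664 0.19093125]
row [-0.1381, 0.0987, 0.0837, 0.0002, -0.0001, -0.001] yaw now -113.81
[[278.02674363 220.19760116]]
[100.07742402  16.83140376] [  53    0  106   51 2764] ((0.5351267457008362, -0.0951806977391243), 0.04235318303108215)
[ 8.56227758 18.63701068] [  0   6  23  23 281] ((0.614643394947052, -0.11547955870628357), 0.01032804511487484)
[282.99092284 218.45839637] [265 202  33  36 661] ((0.4807867407798767, 0.13799946010112762), 0.021266520023345947)
[492.15396825 359.53095238] [ 454  343   58   41 1260] ((0.32632964849472046, 0.415838360786438), 0.047850076109170914)[ WARN:0@0.544] global loadsave.cpp:1063 imwrite_ Unsupported depth image for selected encoder is fallbacked to CV_8U.
```

View pics/w4.png

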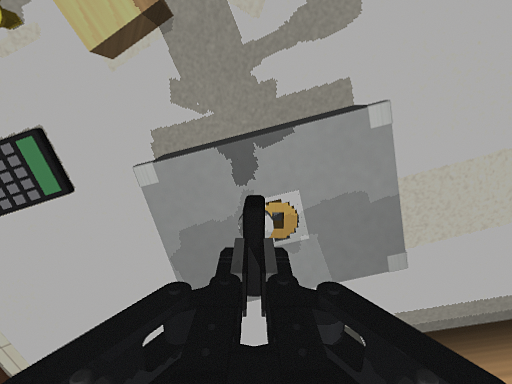

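The wrist picture shows the held bar (255,195–245) beside the barrel (283,218); the slot is parallel to the bar. I check the key's offset in the hand, then approach.

```bash
python3 - <<'E'
from h import *
s=snap('wrist'); o=sensors.get_obs(); r=rot(o['ee_rot']); im=s['pixels']
P=lambda x,y,z:proj(s,np.array(o['ee_pos'])+r.apply([x,y,-z]))[0].round(1)
for x in (.024,.028,.032): print(x,'end top',P(x,0,.0295),'end bottom',P(x,0,.0035))
print('sides at x=.02',P(.02,-.006,.0295),P(.02,.006,.0295))
print('collar rim',[P(.0125*np.cos(a),.0125*np.sin(a),-.011).tolist() for a in (0,.8,1.57,-.8,-1.57)])
for row in (198,202,210): print(row,im[row,238:275].max(1).tolist())
print('col255',im[185:215,255].max(1).tolist())
E
```

```text
0.024 end top [254.1 211.4] end bottom [254.  196.3]
0.028 end top [254.1 204.2] end bottom [254. 190.]
0.032 end top [254.1 196.8] end bottom [254.  183.6]
sides at x=.02 [242.7 218.5] [265.5 218.5]
collar rim [[253.9, 206.2], [267.3, 211.5], [272.3, 223.4], [240.6, 211.5], [235.6, 223.5]]
198 [142, 141, 121, 121, 120, 123, 130, 94, 15, 10, 11, 11, 17, 12, 18, 14, 19, 12, 18, 17, 15, 17, 12, 13, 14, 0, 78, 191, 180, 176, 175, 173, 173, 172, 174, 173, 177]
202 [139, 125, 120, 121, 122, 131, 95, 19, 10, 15, 15, 16, 17, 18, 13, 19, 17, 17, 14, 19, 14, 16, 14, 15, 14, 9, 0, 126, 105, 73, 25, 110, 108, 108, 130, 134, 134]
210 [120, 120, 124, 125, 101, 16, 10, 19, 22, 19, 22, 22, 21, 27, 19, 21, 20, 22, 24, 22, 24, 22, 23, 18, 19, 18, 3, 78, 133, 164, 178, 173, 172, 170, 173, 173, 174]
col255 [136, 136, 135, 136, 135, 137, 136, 136, 142, 134, 28, 9, 13, 12, 15, 20, 18, 17, 17, 14, 20, 14, 14, 24, 21, 22, 21, 19, 24, 22]
```

Request:
carry_out:
  commands:
    - [-0.07,0.05,0.02,0,0,0,0]
    - [-0.138,0.099,0.04,0,0,-0.001,0]
    - [-0.138,0.099,0.084,0,0,-0.001,0]
    - [-0.138,0.099,0.084,0,0,-0.001,0]
    - [-0.138,0.099,0.084,0,0,-0.001,0]

```text
clock: 7.05
ee_pos: [0.4805, 0.1381, 0.1698]
ee_rot: [-0.0, -0.547, 0.837, 0.0]
ft_force: [0.8, 0.2, -0.7]
opening: 0.0068
grasp_force: 58.9
```

```bash
python3 - <<'E'
from h import *
o=sensors.get_obs(); print({k:np.round(o[k],4).tolist() for k in('clock','ee_pos','ft_force','ft_torque')})
go([.4806,.1383,.137],246.3)
E
```

```text
{'clock': 7.05, 'ee_pos': [0.4805, 0.1381, 0.1698], 'ft_force': [0.7895, 0.2344, -0.7345], 'ft_torque': [0.0284, 0.0227, -0.0355]}
row [-0.0011, -0.0003, 0.1313, 0.0003, -0.0003, 0.0002] yaw now -113.67
```

```bash
python3 - <<'E'
from h import *
s=snap('wrist'); o=sensors.get_obs(); r=rot(o['ee_rot']); im=np.ascontiguousarray(s['pixels'][:,:,::-1])
P=lambda x,y,z:proj(s,np.array(o['ee_pos'])+r.apply([x,y,-z]))[0]
x0,y0,w,h,f=215,165,80,90,6.5
big=cv2.resize(im[y0:y0+h,x0:x0+w],None,fx=f,fy=f,interpolation=0); b2=big.copy()
for off,col in((0,(0,0,255)),(-.003,(0,255,0))):
  pts=np.array([P(off+.0125*np.cos(a),.0125*np.sin(a),-.011) for a in np.linspace(0,6.28,60)])
  bar=np.array([P(off+x,y,z) for x,y,z in((.028,-.006,.0035),(.028,.006,.0035),(.028,.006,.0295),(.028,-.006,.0295))])
  for q in(pts,bar): cv2.polylines(b2,[((q-[x0,y0]+.5)*f).astype(int)],True,col,1)
cv2.imwrite('pics/ov.png',np.hstack([big,b2])[:,:][:,:1040] if 0 else cv2.resize(np.hstack([big,b2]),(800,450)))
cv2.imwrite('pics/w5.png',im)
E
```

```text
(no output)
```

View pics/ov.png

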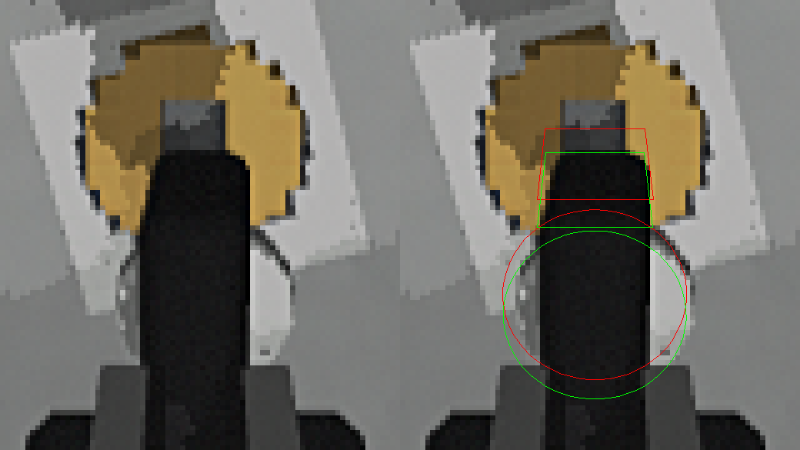

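The overlay shows the bar and collar within about 1 mm of nominal, and the slot edges parallel to the bar. That is inside the taper's ±3.5 mm of catch, so I descend gently and watch the force.

Request:
carry_out:
  commands:
    - [0,0,0.06,0,0,0,0]
    - [0,0,0.12,0,0,0,0]
    - [0,0,0.132,0,0,0,0]
    - [0,0,0.14,0,0,0,0]
    - [0,0,0.148,0,0,0,0]
    - [0,0,0.148,0,0,0,0]

```text
clock: 7.7
ee_pos: [0.481, 0.1386, 0.1337]
ee_rot: [0.0, -0.547, 0.837, -0.0]
ft_force: [0.2, 0.6, -0.7]
opening: 0.0068
grasp_force: 58.8
```

```bash
cat > st.py <<'E'
from h import *
o=sensors.get_obs(); r=rot(o['ee_rot']).inv()
print({k:np.round(o[k],4).tolist() for k in('clock','ee_pos','opening','grasp_force')},'tool F',r.apply(o['ft_force']).round(2),'T',r.apply(o['ft_torque']).round(3),'yaw',np.degrees(np.arctan2(*rot(o['ee_rot']).as_matrix()[1::-1,0])).round(2)%360)
E
python3 st.py
```

```text
{'clock': 7.7, 'ee_pos': [0.481, 0.1386, 0.1337], 'opening': 0.0068, 'grasp_force': 58.8443} tool F [-0.63  0.07  0.66] T [-0.002  0.036 -0.003] yaw 246.35
```

Request:
carry_out:
  commands:
    - [0,0,0.004,0,0,0,0]
    - [0,0,0.008,0,0,0,0]
    - [0,0,0.012,0,0,0,0]
    - [0,0,0.016,0,0,0,0]

```text
clock: 8.1
ee_pos: [0.4807, 0.1387, 0.1292]
ee_rot: [0.0, -0.547, 0.837, -0.0]
ft_force: [-0.5, -1.2, -0.4]
opening: 0.0069
grasp_force: 59.3
```

```bash
python3 st.py
```

```text
{'clock': 8.1, 'ee_pos': [0.4807, 0.1387, 0.1292], 'opening': 0.0069, 'grasp_force': 59.2838} tool F [ 1.31 -0.01  0.41] T [0.123 0.119 0.014] yaw 246.36
```

Request:
carry_out:
  commands:
    - [0,0,0.004,0,0,0,0]
    - [0,0,0.008,0,0,0,0]
    - [0,0,0.008,0,0,0,0]

```text
clock: 8.4
ee_pos: [0.4804, 0.1387, 0.1269]
ee_rot: [-0.0, -0.547, 0.837, 0.0]
ft_force: [0.5, 0.1, -1.3]
opening: 0.0071
grasp_force: 59.1
```

```bash
python3 st.py
```

```text
{'clock': 8.4, 'ee_pos': [0.4804, 0.1387, 0.1269], 'opening': 0.0071, 'grasp_force': 59.0969} tool F [-0.26 -0.46  1.31] T [0.112 0.065 0.024] yaw 246.36
```

Request:
carry_out:
  commands:
    - [0,0,0.006,0,0,0,0]
    - [0,0,0.012,0,0,0,0]
    - [0,0,0.018,0,0,0,0]
    - [0,0,0.024,0,0,0,0]

```text
clock: 8.8
ee_pos: [0.4805, 0.1387, 0.121]
ee_rot: [-0.0, -0.547, 0.837, -0.0]
ft_force: [0.6, -0.9, -0.6]
opening: 0.0067
grasp_force: 59.3
```

```bash
python3 st.py
```

```text
{'clock': 8.8, 'ee_pos': [0.4805, 0.1387, 0.121], 'opening': 0.0067, 'grasp_force': 59.3024} tool F [ 0.57 -0.91  0.65] T [ 0.17   0.147 -0.005] yaw 246.36
```

Request:
carry_out:
  commands:
    - [0,0,0.008,0,0,0,0]
    - [0,0,0.016,0,0,0,0]
    - [0,0,0.024,0,0,0,0]
    - [0,0,0.032,0,0,0,0]
    - [0,0,0.04,0,0,0,0]
    - [0,0,0.04,0,0,0,0]

```text
clock: 9.4
ee_pos: [0.4802, 0.1387, 0.1107]
ee_rot: [-0.0, -0.547, 0.837, 0.0]
ft_force: [-0.0, -0.8, -1.6]
opening: 0.0067
grasp_force: 58.9
```

```bash
python3 st.py
```

```text
{'clock': 9.4, 'ee_pos': [0.4802, 0.1387, 0.1107], 'opening': 0.0067, 'grasp_force': 58.8936} tool F [ 0.76 -0.33  1.55] T [ 0.196  0.167 -0.005] yaw 246.36
```

Sliding freely. Now small steps down to collar contact.

Request:
carry_out:
  commands:
    - [0,0,0.004,0,0,0,0]
    - [0,0,0.008,0,0,0,0]
    - [0,0,0.012,0,0,0,0]
    - [0,0,0.012,0,0,0,0]

```text
clock: 9.8
ee_pos: [0.4805, 0.1387, 0.108]
ee_rot: [-0.0, -0.547, 0.837, 0.0]
ft_force: [0.7, -0.3, -1.2]
opening: 0.007
grasp_force: 59.0
```

```bash
python3 st.py
```

```text
{'clock': 9.8, 'ee_pos': [0.4805, 0.1387, 0.108], 'opening': 0.007, 'grasp_force': 58.9845} tool F [ 0.01 -0.8   1.23] T [ 0.18   0.193 -0.013] yaw 246.36
```

Request:
carry_out:
  commands:
    - [0,0,0.003,0,0,0,0]
    - [0,0,0.006,0,0,0,0]
    - [0,0,0.006,0,0,0,0]

```text
clock: 10.1
ee_pos: [0.4808, 0.1386, 0.1071]
ee_rot: [0.0, -0.547, 0.837, -0.0]
ft_force: [-0.8, -1.3, 3.4]
opening: 0.0068
grasp_force: 60.8
```

```bash
python3 st.py
```

```text
{'clock': 10.1, 'ee_pos': [0.4808, 0.1386, 0.1071], 'opening': 0.0068, 'grasp_force': 60.8092} tool F [ 1.56  0.2  -3.4 ] T [-0.077  0.4    0.025] yaw 246.36
```

Request:
carry_out:
  commands:
    - [0,0,0.002,0,0,0,0]
    - [0,0,0.004,0,0,0,0]
    - [0,0,0.004,0,0,0,0]

```text
clock: 10.4
ee_pos: [0.4812, 0.1386, 0.107]
ee_rot: [0.0, -0.547, 0.837, -0.001]
ft_force: [-2.3, -1.8, 8.6]
opening: 0.0066
grasp_force: 63.4
```

```bash
python3 st.py
```

```text
{'clock': 10.4, 'ee_pos': [0.4812, 0.1386, 0.107], 'opening': 0.0066, 'grasp_force': 63.4012} tool F [ 2.52  1.36 -8.62] T [-0.28   0.643 -0.071] yaw 246.37
```

Home at z = 0.107 with only 8.6 N. Now the clockwise turn (positive about tool z), checking halfway.

Request:
carry_out:
  commands:
    - [0,0,-0.001,0,0,0.03,0]
    - [0,0,-0.001,0,0,0.06,0]
    - [0,0,-0.001,0,0,0.09,0]
    - [0,0,-0.001,0,0,0.12,0]
    - [0,0,-0.001,0,0,0.15,0]
    - [0,0,-0.001,0,0,0.18,0]
    - [0,0,-0.001,0,0,0.21,0]
    - [0,0,-0.001,0,0,0.24,0]

```text
clock: 11.2
ee_pos: [0.4814, 0.1385, 0.1071]
ee_rot: [0.001, -0.332, 0.943, -0.001]
ft_force: [-2.3, -2.2, 6.6]
opening: 0.0065
grasp_force: 62.2
```

```bash
python3 st.py
```

```text
{'clock': 11.2, 'ee_pos': [0.4814, 0.1385, 0.1071], 'opening': 0.0065, 'grasp_force': 62.2012} tool F [ 3.16 -0.34 -6.55] T [ 0.306  0.59  -0.096] yaw 218.74
```

Request:
carry_out:
  commands:
    - [0,0,0,0,0,0.03,0]
    - [0,0,0,0,0,0.06,0]
    - [0,0,0,0,0,0.09,0]
    - [0,0,0,0,0,0.12,0]
    - [0,0,0,0,0,0.15,0]
    - [0,0,0,0,0,0.18,0]
    - [0,0,0,0,0,0.21,0]
    - [0,0,0,0,0,0.24,0]
    - [0,0,0,0,0,0.27,0]
    - [0,0,0,0,0,0.3,0]
    - [0,0,0,0,0,0.33,0]
    - [0,0,0,0,0,0.36,0]
    - [0,0,0,0,0,0.39,0]
    - [0,0,0,0,0,0.42,0]
    - [0,0,0,0,0,0.445,0]
    - [0,0,0,0,0,0.445,0]
    - [0,0,0,0,0,0.445,0]

```text
clock: 12.9
ee_pos: [0.4815, 0.1381, 0.1071]
ee_rot: [0.001, 0.106, 0.994, -0.001]
ft_force: [-1.3, -3.6, 5.9]
opening: 0.0066
grasp_force: 62.4
```

```bash
python3 st.py
```

```text
{'clock': 12.9, 'ee_pos': [0.4815, 0.1381, 0.1071], 'opening': 0.0066, 'grasp_force': 62.3984} tool F [ 0.45 -3.83 -5.91] T [ 0.754  0.086 -0.124] yaw 167.89
```

Request:
carry_out:
  commands:
    - [0,0,-0.001,0,0,0,0.1]
    - [0,0,-0.001,0,0,0,0.3]
    - [0,0,-0.001,0,0,0,0.6]
    - [0,0,-0.001,0,0,0,1]
    - [0,0,-0.001,0,0,0,1]
    - [0,0,-0.001,0,0,0,1]
    - [0,0,-0.001,0,0,0,1]
    - [0,0,-0.001,0,0,0,1]

```text
clock: 13.7
ee_pos: [0.4805, 0.1388, 0.1061]
ee_rot: [-0.0, 0.106, 0.994, 0.0]
ft_force: [-0.1, -0.3, 0.5]
opening: 0.0855
grasp_force: 0.0
```

Request:
carry_out:
  commands:
    - [0,0,-0.04,0,0,0,1]
    - [0,0,-0.1,0,0,0,1]
    - [0,0,-0.2,0,0,0,1]
    - [0,0,-0.35,0,0,0,1]
    - [0,0,-0.5,0,0,0,1]
    - [0,0,-0.5,0,0,0,1]
    - [0,0,-0.5,0,0,0,1]

```text
clock: 14.4
ee_pos: [0.4813, 0.1388, 0.2328]
ee_rot: [0.002, 0.106, 0.994, 0.0]
ft_force: [-0.2, 0.6, -1.1]
opening: 0.0856
grasp_force: 0.0
```

```bash
python3 st.py; python3 - <<'E'
from h import *
s=snap('wrist','w6.png'); im=s['pixels'].astype(int); c=np.array([.4806,.1385])
m=(im.max(2)<60).astype(np.uint8); n,l,st,ce=cv2.connectedComponentsWithStats(m)
for i in range(1,n):
  if st[i,4]>60:
    p=unproj(s,np.argwhere(l==i)[:,::-1].astype(float),0.136)[:,:2]
    (cc,sz,a)=cv2.minAreaRect(p.astype(np.float32)); w,v=np.linalg.eigh(np.cov(p.T))
    if np.hypot(*(cc-c))<.03: print(ce[i].round(1),st[i],np.round(cc,4),np.round(sz,3),'yaw',np.degrees(np.arctan2(v[1,1],v[0,1])).round(1)%180)
E
```

```text
{'clock': 14.4, 'ee_pos': [0.4813, 0.1388, 0.2328], 'opening': 0.0856, 'grasp_force': 0.0} tool F [0.3  0.51 1.08] T [-0.007  0.    -0.001] yaw 167.86
[251.5 185.6] [244 157  16  58 705] [0.4786 0.1386] [0.012 0.058] yaw 172.5
```

View pics/w6.png

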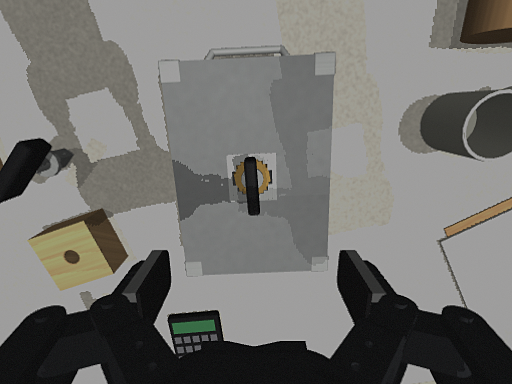

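The picture shows the key standing in the lock at px (252,185), seated, with its bar at yaw 172.5°. That is about 74° clockwise from the slot's start, so the barrel stands at about 1.15 rad, past the 1.0 rad needed. The gripper is clear and the bystanders in view are untouched.

```bash
python3 -c "
from plant import order; print(order.hand_in())"
```

```text
the job is handed in; nothing more can be done
None
```

The job is handed in: the key stands fully home in the lock, turned about 74° clockwise; by my estimate from the picture that puts the barrel at about 1.15 rad, past the 1.0 rad that unlocks it. The gripper is open and clear, and the arm touched none of the calculator, tape roll or mug.

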